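# Pack out a specimen clamp with spacer plates and hold it shut

### The arm

A 7-joint arm with a two-finger parallel gripper is mounted at the origin on the work surface. World frame = base frame: x ahead of the robot, y to its left, z up, the work surface at z = 0. Lengths are in m, angles in rad, forces in N, time in s.
With the tool pointing down it reaches from about 0.4 to 0.85 m from the base axis. Payload 10.4 kg.
Tool frame: the origin (TCP) lies midway between the tips of the shut fingers; the grasp point (between the pads) lies ctrl.hold_point_z behind it (ctrl.hold_point_z is the distance from the TCP to the grasp point, in m); x points along the fingers, y is the direction in which the jaws open and shut, and the axes are right-handed (so a half turn about x gives the same grasp; the last joint's range is limited). The gripper opens to 85 mm and grips with 20 to 120 N. Pads are 22 mm wide; open, the fingers measure 114 mm over their backs; the gripper's body (76 mm by 85 mm) begins 54 mm behind the grasp point. The pads swing forward as they close: fully open they stand 13 mm farther back than shut.
Start: joints at [-1.363, 0.332, -0.065, 1.46, 0.022, 1.35, -0.088], TCP at [0.143, 0.608, 0.231] pointing down, gripper open.
Joint ranges: [-2.6, 2.6], [-0.5, 2.12], [-1.47, 1.34], [0.16, 2.42], [-1.27, 4.41], [0.06, 2.06], [-2.6, 2.6]. Speed limits (rad/s): [2.22, 2.22, 2.79, 2.79, 3.14, 3.14, 3.14].

### API

Orientations are given as a unit quaternion [w, x, y, z].
In Python, from station import ctrl gives the robot as it stands.
- The arm moves only by the tool carry_out, never from a script. Its argument "steps" is text: rows parted by semicolons, each of 5 numbers parted by spaces: the shift along the tool's x, y, z in units of 25 cm (1.0 is 25 cm), then the turn about the tool's x in units of 0.12 rad (1.0 is 0.12 rad), then the closure, from 0 (fully open) to 1 (shut). A call has 1 to 12 rows; each row shifts and turns the commanded pose from where the row before left it, along the tool's axes as they then stand; what a row does not reach is not made up. A row lasts 1/10 s, in which the tool goes at most 50 mm and 8.59 degrees, less where a joint would pass 70% of its speed; a pose out of reach is approached as far as the arm can. A call with a number of a shift or a turn outside -1 to 1 is refused whole. A call with a gripper value outside its range is refused whole. The fingers move at their own pace and stop on an object; "grip_force" is the grip in N (left out, the last holds). Time passes only in rows, so rows that do not move let the fingers close. It gives the time, the measured TCP pose, the force and the opening at its end, in the units of the state.
- ctrl.read_state(): the state, without advancing time (a new reading comes with each control period).
- ctrl.capture(name): name is "scene" or "top" or "wrist"; returns a dict with "pixels" (384x512x3 uint8, red, green, blue), "fx", "fy", "cx", "cy" (pixels), "xyz" and "orientation" of the camera in the world; the wrist camera has in their place "tool_from_camera" (4x4, takes a point from camera to tool coordinates, whose origin is the TCP and whose axes are the tool frame's). Camera axes: x right, y down, z forward; pixel columns grow to the right and rows downward; lengths in m; the calibration is good to about 2 mm. A picture is of the moment at which its call begins: read the wrist's pose just before it. There is no depth.
- ctrl.hand_in(): hands the job in, once; it reports no verdict.
Trained networks look in the newest picture that a camera, given by its name, has taken for a name from the list of things; names that differ only in an ending like _2 or _b are one class to them, and where a whole thing is asked for, a point or a joint stands for the part that bears it (a point fixed in the world has none). Each returns a list of dicts, best first, with "p" (0 to 1); they miss things now and then, are a little off and sometimes report something else, mostly with a low value. They report only what shows in the picture. A call takes as long as a camera call. They do not tell look-alikes from the thing itself.
- ctrl.recognise(camera, label): "centre" ([x, y, z] in m, in world coordinates, good to about 4 mm: the middle of the surface that is visible of it).
- ctrl.masks_of(camera, label): "pixels" (384x512 bool, what is visible of it).
The state is a dict: "t": time; "joint_positions": joint angles; "joint_velocities": joint speeds; "joint_efforts": joint torques, N m; "tcp_pos": TCP position; "tcp_rot": TCP orientation; "wrist_force": force on the tool from outside, world axes, zero at the start; "wrist_torque": the same for the moment, N m; "grip_width": finger opening in m.
Only numpy, scipy, OpenCV 4.12 (cv2) and the standard library are available. Lean on these libraries where they do the work, as an engineer would, in place of code of your own. Each camera call takes 0.05 s, during which the arm holds its last target.

### The job

Close up the specimen clamp on the lab bench: take spacer plates one by one from their rack and hang them by their ears on the clamp's rails, in the gap between the sliding jaw and the specimen block, until pushing the jaw in squeezes the stack tight against the specimen before the jaw reaches the end of its short travel. Finish while still holding the jaw firmly pushed in on the stack (about 10 N, never above 60 N on the specimen): do not let go of it, as it springs back open. Plates that are not needed stay hanging in the rack, and the bottle, jar and dish nearby are left alone.

Things in the scene. Friction and masses are not known exactly. Their poses are not given: they have to be found in the camera images.
- clamp: specimen clamp, fixed to the bench: ivory base 200 x 90 mm, two steel rails along its x, rail tops 45 mm above the bench, each 10 mm wide, 38 mm between them, 37 mm free depth between. Origin: centre of its underside, on the bench; x runs from the sliding jaw to the specimen block, z up
- jaw (a joint): travel of the clamp's sliding jaw towards the specimen (along the clamp's +x), m: 0 = sprung fully open (as at the start), 0.026 = end of its travel. A spring of 70 N/m resists with 1.2 N at 0 and 3 N at the end, and opens the jaw again when let go
- jaw_face (a point): middle of the sliding jaw's flat clamping face (34 mm wide, from 35 mm below to 8 mm above this point), at rail-top height; faces the specimen; moves with the jaw. With the jaw open it lies 55 mm from the clamp's origin along the clamp's -x
- jaw_grip (a point): middle of the grey upright grip on top of the sliding jaw: 14 mm thick along the clamp's x, 30 mm wide along its y, from 53 to 106 mm above the bench; this point is 85 mm above the bench and 13 mm behind the clamping face. Pinch it across its 30 mm width, or push it from behind
- specimen: amber resin block, 45 x 34 x 43 mm, cork disc on top, fixed between the clamp's rails. Origin: on its flat clamping face towards the jaw, at rail-top height (face from 35 mm below to 8 mm above); x points away from the jaw. jaw_face to this origin is the gap to fill, 30 to 72 mm, different each time: one to three plates, leaving less than the jaw's 26 mm travel
- rack: wooden rack, fixed to the bench, base 145 x 66 mm, with two rails along its x like those of the clamp (tops 45 mm above the bench, 38 mm between them). The four plates hang across it about 32 mm apart. Origin: centre of its underside; z up
- spacer0: one of four identical loose aluminium plates, 18 mm thick (its x), about 90 g, hanging in the rack by two ears 64 mm across (its y), 8 mm high. Grip tab above: 34 mm wide (y), 8 mm thick, top 40 mm above origin; tongue below: 30 mm wide, to 29 mm under origin. Origin: middle of the ears' underside (at rail-top height); z up. Grip the tab across its width from above
- spacer1: one of four identical loose aluminium plates, 18 mm thick (its x), about 90 g, hanging in the rack by two ears 64 mm across (its y), 8 mm high. Grip tab above: 34 mm wide (y), 8 mm thick, top 40 mm above origin; tongue below: 30 mm wide, to 29 mm under origin. Origin: middle of the ears' underside (at rail-top height); z up. Grip the tab across its width from above
- spacer2: one of four identical loose aluminium plates, 18 mm thick (its x), about 90 g, hanging in the rack by two ears 64 mm across (its y), 8 mm high. Grip tab above: 34 mm wide (y), 8 mm thick, top 40 mm above origin; tongue below: 30 mm wide, to 29 mm under origin. Origin: middle of the ears' underside (at rail-top height); z up. Grip the tab across its width from above
- spacer3: one of four identical loose aluminium plates, 18 mm thick (its x), about 90 g, hanging in the rack by two ears 64 mm across (its y), 8 mm high. Grip tab above: 34 mm wide (y), 8 mm thick, top 40 mm above origin; tongue below: 30 mm wide, to 29 mm under origin. Origin: middle of the ears' underside (at rail-top height); z up. Grip the tab across its width from above
- dropper: bystander: amber dropper bottle, 40 mm across, about 85 mm tall; origin under its centre
- jar: bystander: glass jar with a white cap, 52 mm across, 55 mm tall; origin under its centre
- dish: bystander: white dish, 80 mm across, 18 mm tall; origin under its centre
There are look-alikes about, which are no part of the job. Leave any blue or orange look-alike of the spacer1 alone. Leave any blue look-alike of the spacer3 alone.

How it is judged:
By the outcome, as a careful person would: the job done as asked, in the order asked, and still so for the second after the job is handed in, while the arm keeps its last pose, push and grip.
It also fails if it takes over 72 s, if anything falls off the work surface, if the arm or the gripper's body presses on something with over 40 N, if the wrist force passes 120 N, or if a joint passes its speed limit or range.

## Working session

There is one attempt and no reset: what is moved stays moved. The work goes in short steps, Python scripts to look and compute and a tool call to move; the robot and the scene stay as the last step left them, time stands still between calls to the robot, and variables do not carry over. Pictures are saved under pics/ and viewed, and the job is handed in when it is done.

Besides the shell and the picture viewer there is one more tool, called as name(argument=value, ...), one argument or row to a line, values as JSON. carry_out: Moves the arm, as the interface text tells. Its arguments: {"type":"object","properties":{"steps":{"type":"string"},"grip_force":{"type":"number"}},"required":["steps"]}

```bash
ls; mkdir -p pics; python3 - <<'E'
from station import ctrl
import cv2
s=ctrl.read_state()
print({k:s[k] for k in s}); print(ctrl.hold_point_z)
for n in ["scene","top","wrist"]:
    c=ctrl.capture(n); cv2.imwrite(f"pics/{n}0.png",c["pixels"][:,:,::-1])
    print(n,{k:c[k] for k in c if k!="pixels"})
    for l in ["clamp","jaw_face","jaw_grip","specimen","rack","spacer0","dropper","jar","dish"]:
        for r in ctrl.recognise(n,l): print(l,[round(float(v),3) for v in r["centre"]],round(r["p"],2))
E
```

```text
pics
{'t': 0.0, 'joint_positions': array([-1.36261964,  0.33285479, -0.06472195,  1.4610001 ,  0.02161596,
        1.34986835, -0.08852488]), 'joint_velocities': array([-1.22093007e-03,  9.20717607e-04,  3.27265683e-05,  8.84111982e-04,
        5.48992091e-04, -6.06933657e-05,  1.40395893e-03]), 'joint_efforts': array([ 2.44899129e-04, -6.25451374e+01,  4.92426369e-02, -3.91603124e+01,
        1.61461037e-02,  9.69661691e-03,  2.58221050e-06]), 'tcp_pos': array([0.14286745, 0.60805025, 0.23049859]), 'tcp_rot': array([ 0.70237386,  0.08089722,  0.70243679, -0.08190944]), 'wrist_force': array([0.42374182, 0.53450389, 0.34463126]), 'wrist_torque': array([-0.0156921 , -0.01822919, -0.01095703]), 'grip_width': 0.08538427284709482}
0.0187
scene {'fx': 458.2365829743808, 'fy': 458.2365829743808, 'cx': 254.01776825271415, 'cy': 180.30599439997357, 'xyz': array([ 1.33424282, -0.46224827,  0.75272252]), 'orientation': array([-0.39740856,  0.79385513,  0.40895825, -0.21121937])}
clamp [0.477, -0.128, 0.027] 0.82
jaw_face [0.45, -0.173, 0.064] 0.69
jaw_face [0.561, 0.179, 0.053] 0.62
jaw_face [0
[... 1029 characters left out ...]
 [0.534, 0.268, 0.051] 0.68
spacer0 [0.642, 0.351, 0.038] 0.62
spacer0 [0.558, 0.176, 0.052] 0.6
dropper [0.706, -0.108, 0.061] 0.59
dropper [0.476, -0.087, 0.054] 0.21
jar [0.722, 0.03, 0.059] 0.68
dish [0.702, 0.236, 0.006] 0.72
wrist {'fx': 322.5494996725216, 'fy': 322.5494996725216, 'cx': 253.50383797407352, 'cy': 190.0248008333809, 'tool_from_camera': array([[-8.04928624e-04, -2.72480592e-01,  9.62160942e-01,
        -1.42106766e-01],
       [ 9.99998866e-01,  1.00522031e-03,  1.12125809e-03,
         5.97910817e-04],
       [-1.27270479e-03,  9.62160754e-01,  2.72479474e-01,
        -7.02798177e-02],
       [ 0.00000000e+00,  0.00000000e+00,  0.00000000e+00,
         1.00000000e+00]])}
```

View pics/scene0.png

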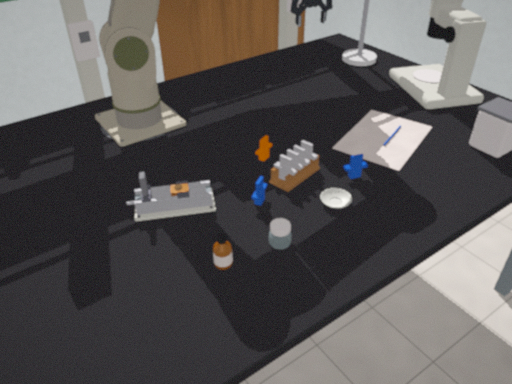

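View pics/top0.png

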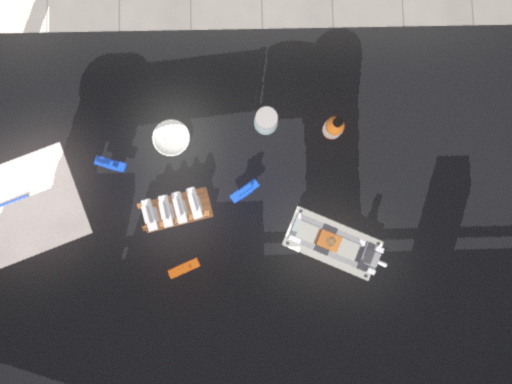

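View pics/wrist0.png

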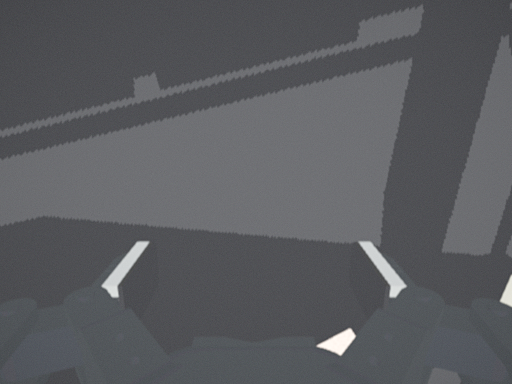

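```bash
python3 - <<'E'
import cv2,numpy as np
t=cv2.imread("pics/top0.png"); s=cv2.imread("pics/scene0.png")
a=cv2.resize(t[175:295,270:400],None,fx=6,fy=6,interpolation=cv2.INTER_CUBIC)[:600]
cv2.imwrite("pics/t_clamp.png",cv2.resize(t[198:290,275:395],None,fx=6.5,fy=6.5,interpolation=cv2.INTER_CUBIC))
cv2.imwrite("pics/t_rack.png",cv2.resize(t[175:245,125:225],None,fx=8,fy=8,interpolation=cv2.INTER_CUBIC))
b=s[165:225,120:225]; c=s[135:195,255:360]
cv2.imwrite("pics/s_both.png",cv2.resize(np.vstack([b,c]),None,fx=5,fy=5,interpolation=cv2.INTER_CUBIC))
E
```

```text
(no output)
```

View pics/t_clamp.png

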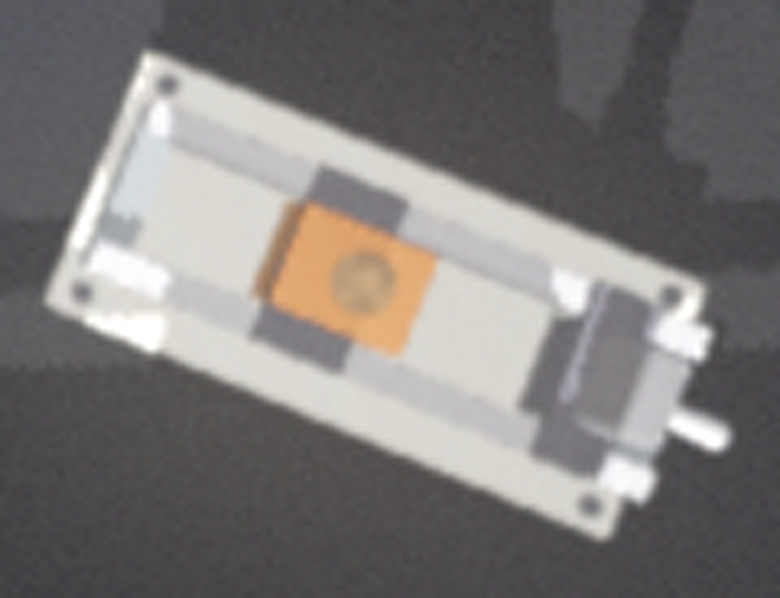

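View pics/t_rack.png

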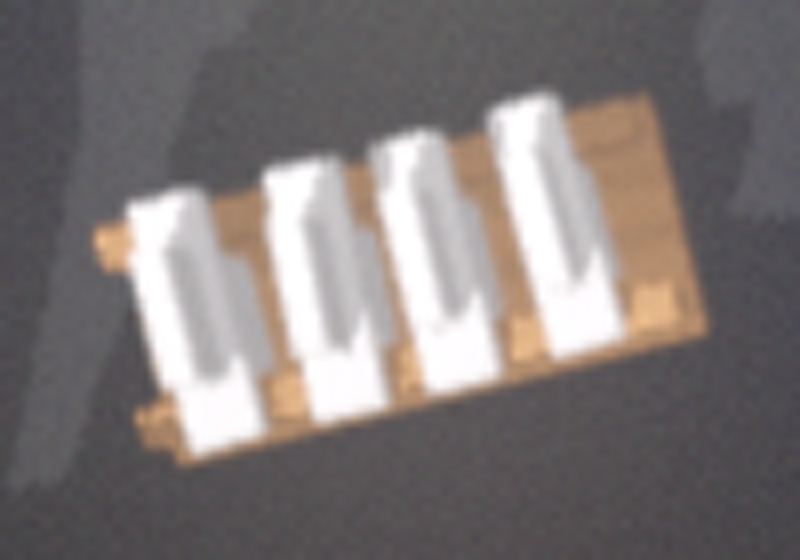

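View pics/s_both.png

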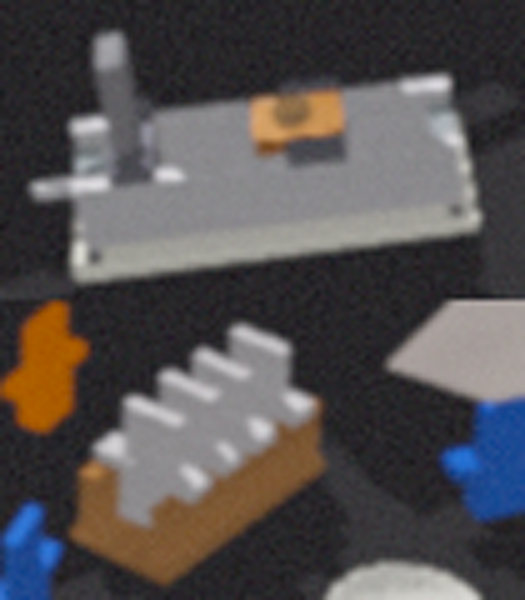

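```bash
cat > h.py <<'E'
import numpy as np, cv2
from scipy.spatial.transform import Rotation as R
from station import ctrl
def rot(q): return R.from_quat([q[1],q[2],q[3],q[0]]).as_matrix()
TOP=dict(f=414.36322,cx=259.65256,cy=193.23097,p=np.array([0.50484347,0.06169314,0.89680616]),M=rot([0.02107255,-0.69737092,0.7155435,-0.03503222]))
def ray(cam,uv,z):
    d=cam['M']@np.array([(uv[0]-cam['cx'])/cam['f'],(uv[1]-cam['cy'])/cam['f'],1])
    return cam['p']+d*(z-cam['p'][2])/d[2]
def wristcam(name=None):
    s=ctrl.read_state(); c=ctrl.capture("wrist")
    if name: cv2.imwrite(f"pics/{name}.png",c["pixels"][:,:,::-1])
    T=np.eye(4);T[:3,:3]=rot(s["tcp_rot"]);T[:3,3]=s["tcp_pos"]
    W=T@c["tool_from_camera"]
    return dict(f=c['fx'],cx=c['cx'],cy=c['cy'],p=W[:3,3],M=W[:3,:3]),c
def topcam(name=None):
    c=ctrl.capture("top")
    if name: cv2.imwrite(f"pics/{name}.png",c["pixels"][:,:,::-1])
    return TOP,c
def proj(cam,P):
    v=cam['M'].T@(np.asarray(P)-cam['p']); return np.array([cam['f']*v[0]/v[2]+cam['cx'],cam['f']*v[1]/v[2]+cam['cy']])
def state():
    s=ctrl.read_state(); M=rot(s['tcp_rot'])
    print('t',round(s['t'],2),'tcp',s['tcp_pos'].round(4),'w',round(s['grip_width'],4),'F',s['wrist_force'].round(1),'\nM',M.round(3).tolist(),'\nq',s['joint_positions'].round(3))
    return s,M
def tomove(target,yaw_y=None):
    """shift in tool axes in units of .25, and angle"""
    s,M=state(); d=M.T@(np.asarray(target)-s['tcp_pos']); print('shift m tool',d.round(4),'units',(d/.25).round(3))
    if yaw_y is not None:
        y=np.asarray(yaw_y,float); b=M.T@np.array([y[0],y[1],0]); a=np.arctan2(b[2],b[1])
        a=(a+np.pi/2)%np.pi-np.pi/2
        print('turn rad',round(a,4),'units',round(a/.12,3))
E
python3 - <<'E'
from h import *
cs=[(148,52),(703,288),(605,540),(48,303)]
P=[ray(TOP,(275+(u+.5)/6.5-.5,198+(v+.5)/6.5-.5),0.008)[:2] for u,v in cs]
P=np.array(P);print(P.round(4)); 
for i in range(4): print(np.linalg.norm(P[i]-P[(i+1)%4]))
c=P.mean(0); x=(P[0]+P[3]-P[1]-P[2]);x/=np.linalg.norm(x);print(c,x,np.degrees(np.arctan2(x[1],x[0])))
y=np.array([-x[1],x[0]])
for u,v,z in [(437,262,.053),(405,355,.053),(303,205,.053),(275,297,.053)]:
    p=ray(TOP,(275+(u+.5)/6.5-.5,198+(v+.5)/6.5-.5),z)[:2]-c; print(u,v,p@x,p@y)
# rack plates: tab tops z=.085
for q in [(180,275,0.085)]: pass
cs=[(650,93),(707,328),(182,465)]
Q=np.array([ray(TOP,(125+(u+.5)/8-.5,175+(v+.5)/8-.5),0.03)[:2] for u,v in cs]);print(Q)
# ears: near side end edges at z .053 (bottom centre), and tab
for (u,v) in [(170,195),(303,163),(405,135),(523,98),(228,450),(347,415),(463,387),(588,350)]:
    print(u,v,ray(TOP,(125+(u+.5)/8-.5,175+(v+.5)/8-.5),.053)[:2].round(4))
E
```

```text
[[ 0.5467 -0.0372]
 [ 0.4641 -0.2179]
 [ 0.3831 -0.1815]
 [ 0.4651 -0.0015]]
0.19868740179030372
0.08877488189850004
0.19781218802696082
0.08901588961187366
[ 0.4647442  -0.10952148] [0.41494109 0.90984828] 65.48439326419891
437 262 -0.005086656279568834 -0.015261546323829757
405 355 -0.006713501593884317 0.01538336906124402
303 205 0.04036178564286903 -0.015274826393206114
275 297 0.0375645606646369 0.014618012717837001
[[0.59119495 0.15612852]
 [0.52929462 0.14230141]
 [0.49737194 0.27863028]]
170 195 [0.5659 0.2756]
303 163 [0.5732 0.2419]
405 135 [0.5797 0.216 ]
523 98 [0.5884 0.1859]
228 450 [0.501  0.2613]
347 415 [0.509  0.2313]
463 387 [0.5153 0.202 ]
588 350 [0.5239 0.1704]
```

```bash
python3 - <<'E'
from h import *
tomove([0.52,0.22,0.25],[0.976,0.216])
E
```

```text
t 1.5 tcp [0.1429 0.6085 0.2313] w 0.0853 F [ 0.8  0.8 -0.6] 
M [[-0.0, 0.229, 0.973], [0.0, 0.973, -0.229], [-1.0, 0.0, -0.0]] 
q [-1.363  0.332 -0.065  1.46   0.022  1.35  -0.088]
shift m tool [-0.0187 -0.2919  0.4559] units [-0.075 -1.168  1.824]
turn rad 1.1223 units 9.352
```

carry_out(
  steps="-0.006 -0.097 0.152 0 0;-0.006 -0.097 0.152 0 0;-0.006 -0.097 0.152 0 0;-0.006 -0.097 0.152 0 0;-0.006 -0.097 0.152 0 0;-0.006 -0.097 0.152 0 0;-0.006 -0.097 0.152 0 0;-0.006 -0.097 0.152 0 0;-0.006 -0.097 0.152 0 0;-0.006 -0.097 0.152 0 0;-0.006 -0.097 0.152 0 0;-0.006 -0.097 0.152 0 0",
)

```text
t: 2.7
tcp_pos: [0.5214, 0.2194, 0.2497]
tcp_rot: [0.703, 0.082, 0.702, -0.081]
wrist_force: [0.4, -0.1, 0.6]
grip_width: 0.0854
```

carry_out(
  steps="0 0 0 0.95 0;0 0 0 0.95 0;0 0 0 0.95 0;0 0 0 0.95 0;0 0 0 0.95 0;0 0 0 0.95 0;0 0 0 0.95 0;0 0 0 0.95 0;0 0 0 0.95 0;0 0 0 0.80 0;0 0 0 0 0;0 0 0 0 0",
)

```text
t: 3.9
tcp_pos: [0.5203, 0.2209, 0.2493]
tcp_rot: [0.552, 0.442, 0.552, -0.442]
wrist_force: [-0.0, 0.3, 0.3]
grip_width: 0.0855
```

```bash
python3 - <<'E'
from h import *
state()
cam,c=wristcam("w1")
for l in ["spacer0","rack"]:
    for r in ctrl.recognise("wrist",l): print(l,[round(float(v),3) for v in r["centre"]],round(r["p"],2),proj(cam,r["centre"]).round())
E
```

```text
t 3.9 tcp [0.5203 0.2209 0.2493] w 0.0855 F [-0.   0.3  0.3] 
M [[0.0, 0.976, 0.219], [0.0, 0.219, -0.976], [-1.0, 0.0, -0.0]] 
q [-0.84   0.191  0.413  1.618 -0.078  1.349 -0.196]
spacer0 [0.55, 0.214, 0.054] 0.89 [279. 179.]
spacer0 [0.541, 0.241, 0.053] 0.86 [278. 153.]
spacer0 [0.58, 0.088, 0.037] 0.85 [277. 278.]
spacer0 [0.53, 0.271, 0.051] 0.76 [274. 123.]
spacer0 [0.551, 0.186, 0.053] 0.73 [274. 204.]
spacer0 [0.428, 0.21, 0.039] 0.66 [170. 156.]
spacer0 [0.636, 0.356, 0.039] 0.59 [394.  62.]
rack [0.537, 0.249, 0.01] 0.82 [273. 139.]
```

View pics/w1.png

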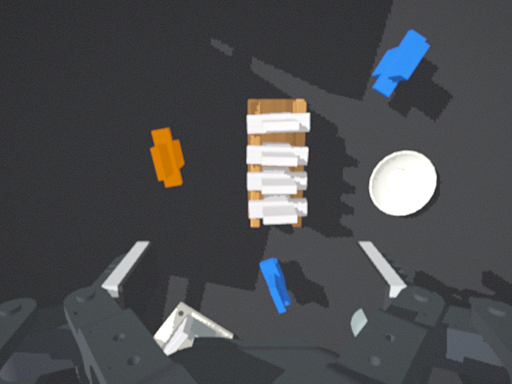

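```bash
python3 - <<'E'
from h import *
i=cv2.imread("pics/w1.png")
cv2.imwrite("pics/w1c.png",cv2.resize(i[95:235,215:345],None,fx=4.2,fy=4.2,interpolation=cv2.INTER_CUBIC))
E
```

```text
(no output)
```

View pics/w1c.png

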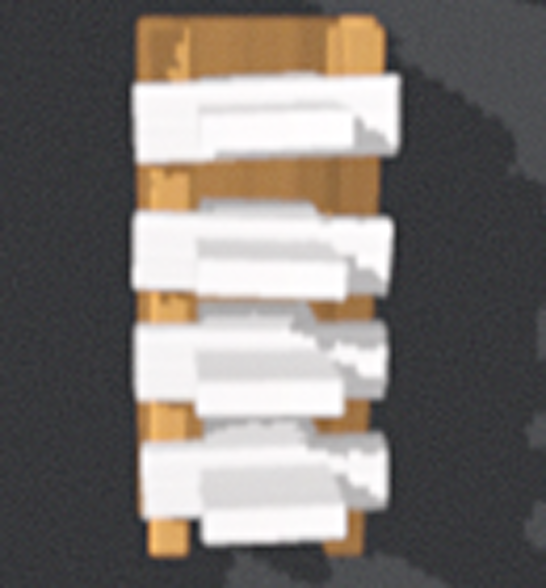

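```bash
python3 - <<'E'
from h import *
s=ctrl.read_state();T=np.eye(4);T[:3,:3]=rot(s["tcp_rot"]);T[:3,3]=s["tcp_pos"]
c=ctrl.capture("wrist");W=T@c["tool_from_camera"];cam=dict(f=c['fx'],cx=c['cx'],cy=c['cy'],p=W[:3,3],M=W[:3,:3])
def P(u,v,z): return ray(cam,(215+(u+.5)/4.2-.5,95+(v+.5)/4.2-.5),z)[:2]
for n,tab,e1,e2 in [("p4",[(200,510),(202,546),(347,504),(347,540)],[(142,446),(143,518)],[(388,433),(389,509)]),
                ("p3",[(196,382),(196,416),(344,377),(344,413)],[(135,326),(137,400)],[(387,322),(387,397)]),
                ("p2",[(196,263),(196,297),(347,263),(347,299)],[(134,212),(135,290)],[(392,218),(390,296)]),
                ("p1",[(197,113),(213,157),(352,112),(354,152)],[(134,85),(136,162)],[(400,74),(399,155)])]:
    a=np.array([P(*q,.085) for q in tab]);A=np.array([P(*q,.053) for q in e1]);B=np.array([P(*q,.053) for q in e2])
    d=B.mean(0)-A.mean(0)
    print(n,"tab",a.mean(0).round(4),"w",np.linalg.norm(a[2]-a[0]).round(4),"ears",((A.mean(0)+B.mean(0))/2).round(4),np.linalg.norm(d).round(4),np.degrees(np.arctan2(d[1],d[0])).round(1), "top")
E
```

```text
p4 tab [0.5562 0.1801] w 0.0353 ears [0.5561 0.1814] 0.0649 15.4 top
p3 tab [0.5475 0.2111] w 0.0346 ears [0.5476 0.2116] 0.0646 13.5 top
p2 tab [0.5412 0.2381] w 0.0345 ears [0.5413 0.2388] 0.0647 11.3 top
p1 tab [0.5348 0.2706] w 0.0344 ears [0.5344 0.2714] 0.0648 14.6 top
```

```bash
python3 - <<'E'
from h import *
tomove([0.556,0.180,0.12],[np.cos(.265),np.sin(.265)])
tomove([0.556,0.180,0.056])
E
```

```text
t 4.1 tcp [0.5203 0.2209 0.2493] w 0.0856 F [-0.2  1.   0.7] 
M [[-0.0, 0.976, 0.218], [0.0, 0.218, -0.976], [-1.0, -0.0, -0.0]] 
q [-0.84   0.191  0.413  1.618 -0.078  1.349 -0.197]
shift m tool [0.1293 0.026  0.0477] units [0.517 0.104 0.191]
turn rad -0.0456 units -0.38
t 4.1 tcp [0.5203 0.2209 0.2493] w 0.0856 F [-0.2  1.   0.7] 
M [[-0.0, 0.976, 0.218], [0.0, 0.218, -0.976], [-1.0, -0.0, -0.0]] 
q [-0.84   0.191  0.413  1.618 -0.078  1.349 -0.197]
shift m tool [0.1933 0.026  0.0477] units [0.773 0.104 0.191]
```

carry_out(
  steps="0.129 0.026 0.048 0 0;0.129 0.026 0.048 0 0;0.129 0.026 0.048 0 0;0.130 0.026 0.047 0 0;0 0 0 -0.38 0;0 0 0 0 0",
  grip_force=40,
)

```text
t: 4.7
tcp_pos: [0.5557, 0.1792, 0.1191]
tcp_rot: [0.561, 0.429, 0.562, -0.43]
wrist_force: [0.3, 0.9, 0.4]
grip_width: 0.0856
```

```bash
python3 - <<'E'
from h import *
tomove([0.556,0.180,0.056],[np.cos(.265),np.sin(.265)])
cam,c=wristcam("w2")
for y in (-.017,.017):
  print(proj(cam,[0.556+y*np.cos(.265),.180+y*np.sin(.265),.085]))
E
```

```text
t 4.7 tcp [0.5557 0.1792 0.1191] w 0.0856 F [0.3 0.9 0.4] 
M [[-0.002, 0.965, 0.261], [-0.001, 0.261, -0.965], [-1.0, -0.002, 0.001]] 
q [-0.736  0.345  0.418  1.727 -0.154  1.104 -0.005]
shift m tool [ 0.0631  0.0006 -0.0007] units [ 0.252  0.002 -0.003]
turn rad -0.0006 units -0.005
[226.28393311 222.50430249]
[284.46265133 222.58144064]
```

View pics/w2.png

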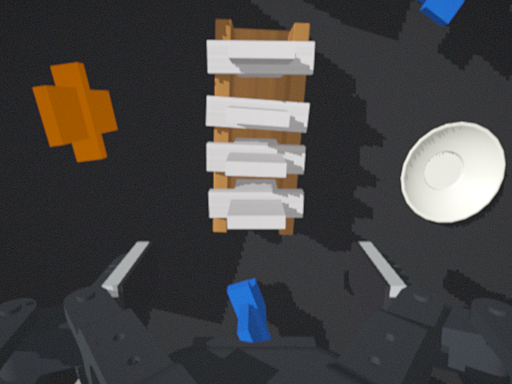

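carry_out(
  steps="0.08 0.001 0 0 0;0.09 0.001 0 0 0;0.08 0 -0.003 0 0;0 0 0 0 0;0 0 0 0 1;0 0 0 0 1;0 0 0 0 1;0 0 0 0 1;0 0 0 0 1;0 0 0 0 1",
)

```text
t: 5.75
tcp_pos: [0.5569, 0.181, 0.0588]
tcp_rot: [0.562, 0.431, 0.561, -0.429]
wrist_force: [-2.1, -0.1, 6.7]
grip_width: 0.0331
```

```bash
python3 - <<'E'
from h import *
state()
cam,c=wristcam("w3")
E
```

```text
t 5.75 tcp [0.5569 0.181  0.0588] w 0.0331 F [-2.1 -0.1  6.7] 
M [[0.001, 0.965, 0.26], [0.001, 0.26, -0.965], [-1.0, 0.002, -0.001]] 
q [-0.719  0.419  0.4    1.774 -0.191  0.986  0.019]
```

View pics/w3.png

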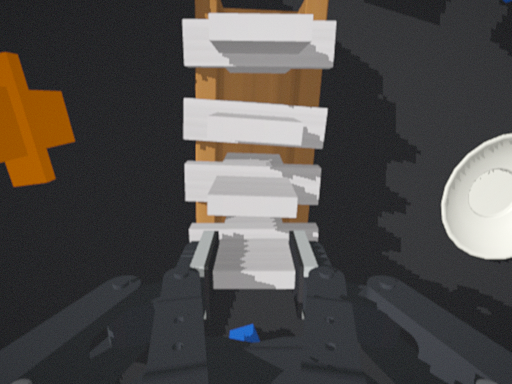

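carry_out(
  steps="-0.06 0 0 0 1;-0.12 0 0 0 1;-0.18 0 0 0 1;-0.02 0 0 0.96 1;0 0 0 0.96 1;0 0 0 0.96 1;0 0 0 0.96 1;0 0 0 0.96 1;0 0 0 0.96 1;0 0 0 0 1",
)

```text
t: 6.8
tcp_pos: [0.5564, 0.1808, 0.1536]
tcp_rot: [0.382, 0.595, 0.382, -0.595]
wrist_force: [0.2, -0.5, 0.1]
grip_width: 0.0331
```

```bash
python3 - <<'E'
from h import *
tomove([0.4572,-0.1259,0.155],[.910,-.415])
E
```

```text
t 6.8 tcp [0.5564 0.1808 0.1536] w 0.0331 F [ 0.2 -0.5  0.1] 
M [[0.001, 0.909, -0.416], [0.0, -0.416, -0.909], [-1.0, 0.0, -0.001]] 
q [-0.833  0.322  0.535  1.697 -0.177  1.17  -0.681]
shift m tool [-0.0016  0.0375  0.3201] units [-0.007  0.15   1.28 ]
turn rad -0.0016 units -0.013
```

carry_out(
  steps="0 0.019 0.16 0 1;0 0.019 0.16 0 1;0 0.019 0.16 0 1;0 0.019 0.16 0 1;0 0.018 0.16 0 1;0 0.019 0.16 0 1;0 0.018 0.16 0 1;0 0.019 0.16 0 1;0 0 0 0 1;0 0 0 0 1",
)

```text
t: 7.8
tcp_pos: [0.4576, -0.1267, 0.1532]
tcp_rot: [0.383, 0.595, 0.383, -0.594]
wrist_force: [0.2, -0.4, -1.2]
grip_width: 0.0331
```

```bash
python3 - <<'E'
from h import *
tomove([0.4572,-0.1259,0.155],[.910,-.415])
cam,c=wristcam("w4")
_,t=topcam("top4")
i=t["pixels"][:,:,::-1]
cv2.imwrite("pics/t4c.png",cv2.resize(i[190:300,265:405],None,fx=5.5,fy=5.5,interpolation=cv2.INTER_CUBIC))
E
```

```text
t 7.8 tcp [ 0.4576 -0.1267  0.1532] w 0.0331 F [ 0.2 -0.4 -1.2] 
M [[0.001, 0.91, -0.414], [0.001, -0.414, -0.91], [-1.0, 0.001, -0.001]] 
q [-0.547  0.05   0.752  1.979 -0.039  1.125 -0.206]
shift m tool [-0.0018 -0.0007 -0.0006] units [-0.007 -0.003 -0.002]
turn rad 0.0007 units 0.006
```

View pics/w4.png

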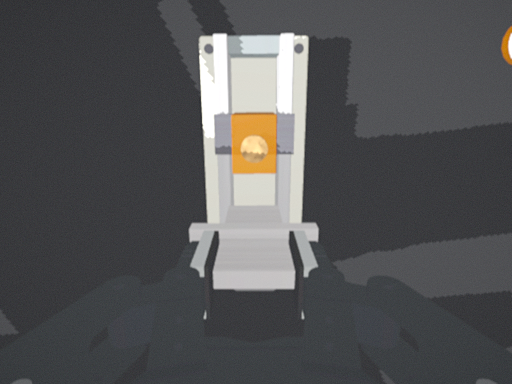

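View pics/t4c.png

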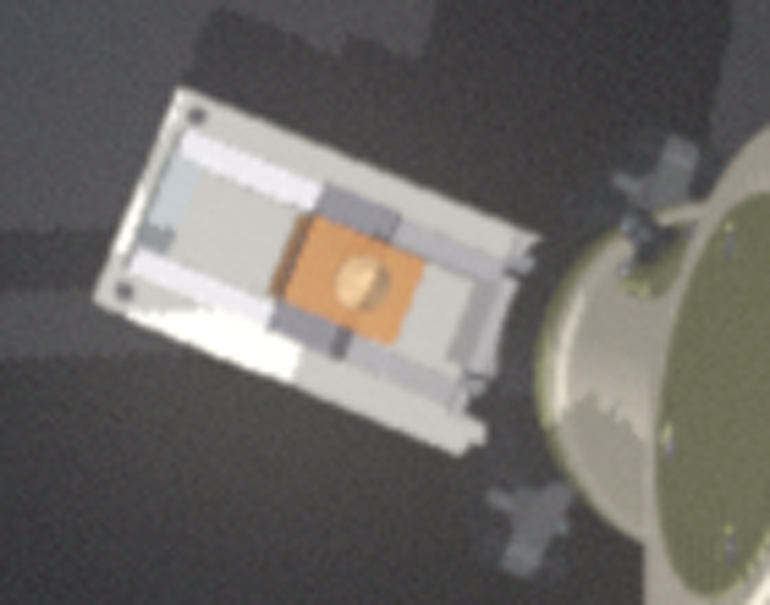

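```bash
python3 - <<'E'
from h import *
i=cv2.imread("pics/w4.png")
cv2.imwrite("pics/w4c.png",cv2.resize(i[25:300,180:330],None,fx=2.15*1.0,fy=2.15,interpolation=cv2.INTER_CUBIC))
cam,c=wristcam()
cc=np.array([0.46474,-0.10952]);x=np.array([.41494,.90985]);y=np.array([-x[1],x[0]])
for n,u,v,z in [("spec L",233,173.5,.053),("spec R",277,173.5,.053),("far L",233,114,.053),("far R",275,114,.053),("rail far Li",229,36,.045),("rail far Ri",279,36,.045),("L in",231,190,.045),("R in",278,190,.045),("baseTL",199,37,.008),("baseTR",308,37,.008),("baseL",208,222,.008),("baseR",302,222,.008)]:
    p=ray(cam,(u,v),z)[:2]; print(n,p.round(4),'clamp x,y',((p-cc)@x).round(4),((p-cc)@y).round(4))
E
```

```text
spec L [ 0.4485 -0.105 ] clamp x,y -0.0026 0.0166
spec R [ 0.4794 -0.1189] clamp x,y -0.0025 -0.0172
far L [ 0.4676 -0.0647] clamp x,y 0.0419 0.016
far R [ 0.4955 -0.0773] clamp x,y 0.0421 -0.0147
rail far Li [ 0.4874 -0.0149] clamp x,y 0.0955 0.0187
rail far Ri [ 0.5197 -0.0295] clamp x,y 0.0957 -0.0168
L in [ 0.44   -0.1181] clamp x,y -0.0181 0.0189
R in [ 0.4745 -0.1337] clamp x,y -0.0179 -0.0189
baseTL [0.465  0.0014] clamp x,y 0.101 0.0458
baseTR [ 0.546  -0.0352] clamp x,y 0.1014 -0.0431
baseL [ 0.3998 -0.1461] clamp x,y -0.0603 0.0439
baseR [ 0.4813 -0.1829] clamp x,y -0.0599 -0.0455
```

View pics/w4c.png

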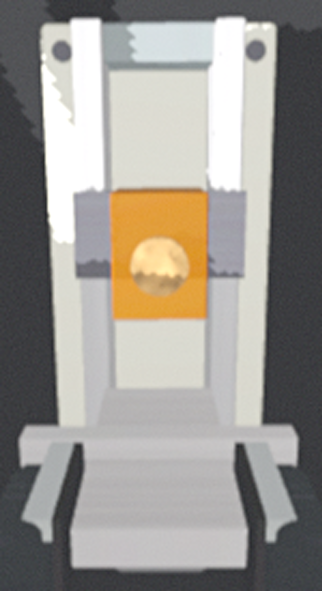

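carry_out(
  steps="0.1 0 0 0 1;0.12 0 0 0 1;0.08 0 0 0 1;0.03 0 0 0 1;0 0 0 0 1",
)

```text
t: 8.45
tcp_pos: [0.4574, -0.1254, 0.0695]
tcp_rot: [-0.383, -0.594, -0.383, 0.595]
wrist_force: [0.3, 0.8, 0.1]
grip_width: 0.0329
```

```bash
python3 - <<'E'
from h import *
tomove([0.4572,-0.1259,0.0588],[.910,-.415])
cam,c=wristcam("w5")
E
```

```text
t 8.45 tcp [ 0.4574 -0.1254  0.0695] w 0.0329 F [0.3 0.8 0.1] 
M [[-0.002, 0.911, -0.413], [-0.0, -0.413, -0.911], [-1.0, -0.002, 0.001]] 
q [-0.508  0.199  0.744  2.06  -0.165  0.943 -0.102]
shift m tool [0.0107 0.     0.0005] units [0.043 0.    0.002]
turn rad 0.0019 units 0.016
```

View pics/w5.png

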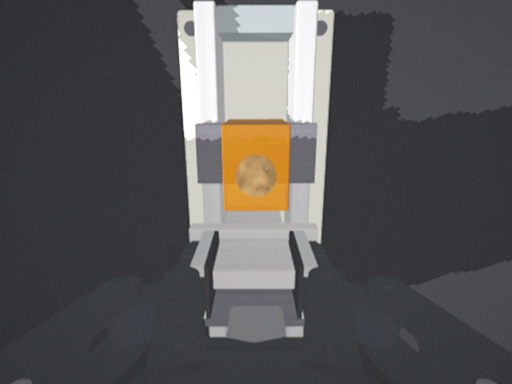

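carry_out(
  steps="0.03 0 0 0 1;0.014 0 0 0 1;0 0 0 0 1",
)

```text
t: 8.8
tcp_pos: [0.4578, -0.126, 0.059]
tcp_rot: [0.383, 0.595, 0.383, -0.595]
wrist_force: [-0.6, -1.2, -0.9]
grip_width: 0.033
```

carry_out(
  steps="0.004 0 0 0 1;0 0 0 0 0.4;0 0 0 0 0.2;0 0 0 0 0;0 0 0 0 0;-0.08 0 0 0 0;-0.15 0 0 0 0;-0.15 0 0 0 0;-0.1 0 0 0 0;0 0 0 0 0",
)

```text
t: 9.8
tcp_pos: [0.4596, -0.1263, 0.1812]
tcp_rot: [0.383, 0.597, 0.382, -0.593]
wrist_force: [0.1, 0.1, -0.2]
grip_width: 0.0856
```

```bash
python3 - <<'E'
from h import *
tomove([0.5475,.211,0.18],[np.cos(.232),np.sin(.232)])
cam,c=wristcam("w6")
E
```

```text
t 9.8 tcp [ 0.4596 -0.1263  0.1812] w 0.0856 F [ 0.1  0.1 -0.2] 
M [[0.006, 0.91, -0.415], [0.001, -0.415, -0.91], [-1.0, 0.005, -0.003]] 
q [-0.573  0.011  0.764  1.945 -0.01   1.183 -0.233]
shift m tool [ 0.002  -0.0599 -0.3434] units [ 0.008 -0.24  -1.374]
turn rad -0.6596 units -5.497
```

View pics/w6.png

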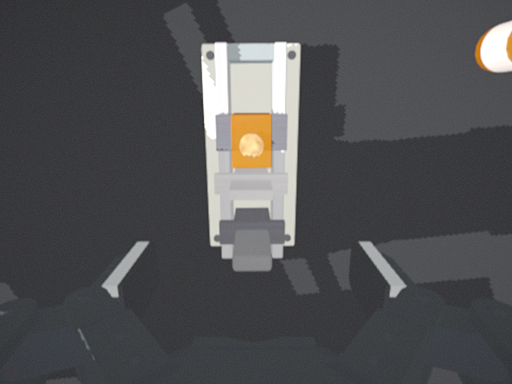

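carry_out(
  steps="0 -0.030 -0.172 0 0;0 -0.030 -0.172 0 0;0 -0.030 -0.172 0 0;0 -0.030 -0.172 0 0;0 -0.030 -0.172 0 0;0 -0.030 -0.172 0 0;0 -0.030 -0.171 0 0;0 -0.030 -0.171 0 0;0 0 0 -0.9 0;0 0 0 -0.9 0;0 0 0 -0.9 0;0 0 0 -0.9 0",
)

```text
t: 11.05
tcp_pos: [0.5449, 0.2111, 0.1762]
tcp_rot: [0.502, 0.497, 0.502, -0.499]
wrist_force: [0.1, -0.3, 0.2]
grip_width: 0.0852
```

carry_out(
  steps="0.08 0 0 -0.95 0;0.08 0 0 -0.95 0;0.08 0 0 0 0;0 0 0 0 0",
)

```text
t: 11.45
tcp_pos: [0.5433, 0.2104, 0.114]
tcp_rot: [0.554, 0.437, 0.555, -0.441]
wrist_force: [-0.4, -0.2, -0.2]
grip_width: 0.0851
```

```bash
python3 - <<'E'
from h import *
tomove([0.5475,.211,0.057],[np.cos(.232),np.sin(.232)])
cam,c=wristcam("w7")
for y in (-.017,.017):
  print(proj(cam,[0.5475+y*np.cos(.232),.211+y*np.sin(.232),.085]))
E
```

```text
t 11.45 tcp [0.5433 0.2104 0.114 ] w 0.0851 F [-0.4 -0.2 -0.2] 
M [[-0.006, 0.973, 0.23], [-0.003, 0.23, -0.973], [-1.0, -0.006, 0.002]] 
q [-0.782  0.35   0.404  1.731 -0.151  1.099 -0.097]
shift m tool [0.057  0.0046 0.0002] units [0.228 0.018 0.001]
turn rad 0.0001 units 0.001
[232.49551372 227.28344693]
[292.15189828 227.5114865 ]
```

View pics/w7.png

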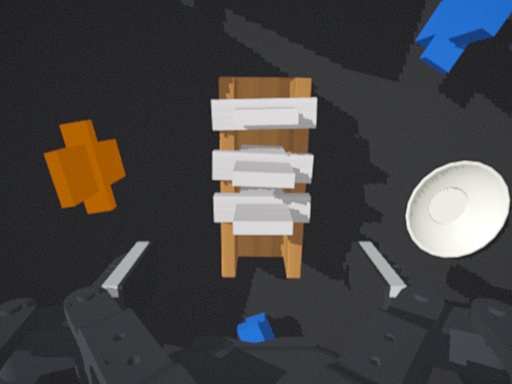

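carry_out(
  steps="0.08 0.006 0 0 0;0.08 0.006 0 0 0;0.066 0.006 0 0 0;0 0 0 0 0;0 0 0 0 1;0 0 0 0 1;0 0 0 0 1;0 0 0 0 1;0 0 0 0 1;0 0 0 0 1",
)

```text
t: 12.5
tcp_pos: [0.5503, 0.2127, 0.0625]
tcp_rot: [0.555, 0.439, 0.555, -0.438]
wrist_force: [-2.4, -0.1, 6.1]
grip_width: 0.0331
```

carry_out(
  steps="-0.06 0 0 0 1;-0.12 0 0 0 1;-0.18 0 0 0 1;-0.02 0 0 0.95 1;0 0 0 0.95 1;0 0 0 0.95 1;0 0 0 0.95 1;0 0 0 0.95 1;0 0 0 0.75 1;0 0 0 0 1",
)

```text
t: 13.5
tcp_pos: [0.55, 0.2125, 0.1574]
tcp_rot: [0.382, 0.595, 0.382, -0.595]
wrist_force: [-0.1, -0.0, -0.6]
grip_width: 0.033
```

```bash
python3 - <<'E'
from h import *
c=np.array([0.46474,-0.10952]);x=np.array([.41494,.90985])
t=c+x*(-0.0186-0.021); print(t)
tomove([*t,0.155],[.910,-.415])
E
```

```text
[ 0.44830838 -0.14555006]
t 13.5 tcp [0.55   0.2125 0.1574] w 0.033 F [-0.1 -0.  -0.6] 
M [[0.001, 0.909, -0.416], [0.0, -0.416, -0.909], [-1.0, 0.0, -0.001]] 
q [-0.871  0.327  0.518  1.679 -0.173  1.18  -0.739]
shift m tool [0.0022 0.0565 0.3679] units [0.009 0.226 1.472]
turn rad -0.0011 units -0.009
```

carry_out(
  steps="0 0.025 0.164 0 1;0 0.025 0.164 0 1;0 0.025 0.164 0 1;0 0.025 0.164 0 1;0 0.025 0.164 0 1;0 0.025 0.163 0 1;0 0.025 0.163 0 1;0 0.025 0.163 0 1;0 0.026 0.163 0 1;0 0 0 0 1;0 0 0 0 1",
)

```text
t: 14.6
tcp_pos: [0.4487, -0.1465, 0.1571]
tcp_rot: [0.382, 0.595, 0.383, -0.594]
wrist_force: [1.0, 0.7, -1.5]
grip_width: 0.0335
```

```bash
python3 - <<'E'
from h import *
tomove([0.44831,-0.14555,0.155],[.910,-.415])
cam,c=wristcam("w8")
cc=np.array([0.46474,-0.10952]);x=np.array([.41494,.90985]);y=np.array([-x[1],x[0]])
i=cv2.imread("pics/w8.png")
cv2.imwrite("pics/w8c.png",cv2.resize(i[90:300,180:330],None,fx=2.8,fy=2.8,interpolation=cv2.INTER_CUBIC))
# predicted ears of plate1 at clamp x -.0186 ±.009
for dx in (-.0276,-.0096):
  for dy in (-.032,.032):
    print(dx,dy,proj(cam,[*(cc+x*dx+y*dy),.053]).round(1))
E
```

```text
t 14.6 tcp [ 0.4487 -0.1465  0.1571] w 0.0335 F [ 1.   0.7 -1.5] 
M [[0.001, 0.91, -0.415], [0.001, -0.415, -0.91], [-1.0, 0.001, -0.001]] 
q [-0.536  0.035  0.782  1.982 -0.028  1.134 -0.17 ]
shift m tool [ 0.0021 -0.0007 -0.0008] units [ 0.008 -0.003 -0.003]
turn rad 0.0002 units 0.001
-0.0276 -0.032 [295.  174.4]
-0.0276 0.032 [213.2 174.3]
-0.0096 -0.032 [295.9 151.5]
-0.0096 0.032 [212.5 151.4]
```

View pics/w8c.png

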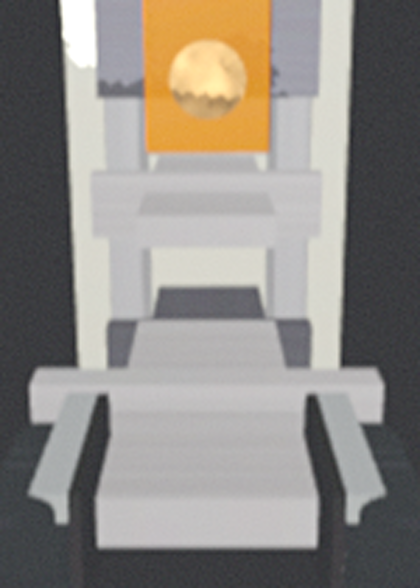

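```bash
python3 - <<'E'
from h import *
cam,c=wristcam()
cc=np.array([0.46474,-0.10952]);x=np.array([.41494,.90985]);y=np.array([-x[1],x[0]])
for z in (.010,.053):
  for dy in (-.017,.017):
    p=proj(cam,[*(cc+x*-.055+y*dy),z]); print(z,dy,p.round(1),((p-[180,90])*2.8).round())
E
```

```text
0.01 -0.017 [272.3 193.9] [259. 291.]
0.01 0.017 [236.  193.8] [157. 291.]
0.053 -0.017 [275.3 209. ] [267. 333.]
0.053 0.017 [233.1 208.9] [149. 333.]
```

carry_out(
  steps="0.1 0 0 0 1;0.12 0 0 0 1;0.08 0 0 0 1;0.03 -0.001 -0.002 0 1;0.02 0 0 0 1;0 0 0 0 1",
)

```text
t: 15.3
tcp_pos: [0.4491, -0.1448, 0.0692]
tcp_rot: [-0.383, -0.594, -0.383, 0.594]
wrist_force: [-0.1, 0.2, -0.3]
grip_width: 0.0329
```

```bash
python3 - <<'E'
from h import *
state()
cam,c=wristcam("w9")
E
```

```text
t 15.3 tcp [ 0.4491 -0.1448  0.0692] w 0.0329 F [-0.1  0.2 -0.3] 
M [[-0.0, 0.91, -0.414], [-0.0, -0.414, -0.91], [-1.0, -0.0, 0.0]] 
q [-0.493  0.195  0.775  2.068 -0.169  0.94  -0.054]
```

View pics/w9.png

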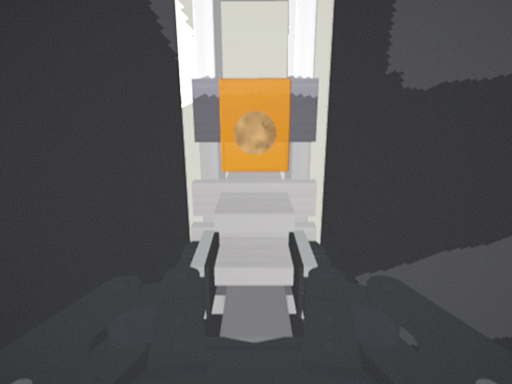

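Plate 2 is in front of plate 1 with the jaw grip behind it and clear; lowering the rest gently.

carry_out(
  steps="0.015 0 0 0 1;0.01 0 0 0 1;0.006 0 0 0 1;0 0 0 0 1",
)

```text
t: 15.75
tcp_pos: [0.4491, -0.1452, 0.0624]
tcp_rot: [0.382, 0.595, 0.383, -0.594]
wrist_force: [-7.0, 2.7, 18.7]
grip_width: 0.033
```

carry_out(
  steps="-0.004 0 0 0 1;0 0 0 0 0.4;0 0 0 0 0.2;0 0 0 0 0;0 0 0 0 0;-0.08 0 0 0 0;-0.15 0 0 0 0;-0.15 0 0 0 0;-0.1 0 0 0 0;0 0 0 0 0",
)

```text
t: 16.75
tcp_pos: [0.4506, -0.1457, 0.1854]
tcp_rot: [0.383, 0.597, 0.382, -0.593]
wrist_force: [0.8, -0.6, -0.4]
grip_width: 0.0853
```

```bash
python3 - <<'E'
from h import *
c=np.array([0.46474,-0.10952]);x=np.array([.41494,.90985])
g=c+x*(-0.068); print(g)
tomove([*g,0.18],[.910,-.415])
cam,_=wristcam("w10"); print(proj(cam,[*g,.106]))
_,t=topcam("top10"); state()
i=cv2.imread("pics/w10.png")
cv2.imwrite("pics/w10c.png",cv2.resize(i[90:300,170:330],None,fx=2.8,fy=2.8,interpolation=cv2.INTER_CUBIC))
E
```

```text
[ 0.43652408 -0.1713898 ]
t 16.75 tcp [ 0.4506 -0.1457  0.1854] w 0.0853 F [ 0.8 -0.6 -0.4] 
M [[0.006, 0.91, -0.415], [0.001, -0.415, -0.91], [-1.0, 0.005, -0.003]] 
q [-0.565 -0.006  0.794  1.947  0.003  1.193 -0.2  ]
shift m tool [ 0.0053 -0.0021  0.0293] units [ 0.021 -0.009  0.117]
turn rad 0.0002 units 0.001
[251.75338034 237.08577148]
t 16.85 tcp [ 0.4489 -0.1451  0.1823] w 0.0854 F [0.3 1.1 0. ] 
M [[0.001, 0.91, -0.414], [0.001, -0.414, -0.91], [-1.0, 0.001, -0.001]] 
q [-5.650e-01 -3.000e-03  7.940e-01  1.952e+00  1.000e-03  1.191e+00
 -1.990e-01]
```

View pics/w10c.png

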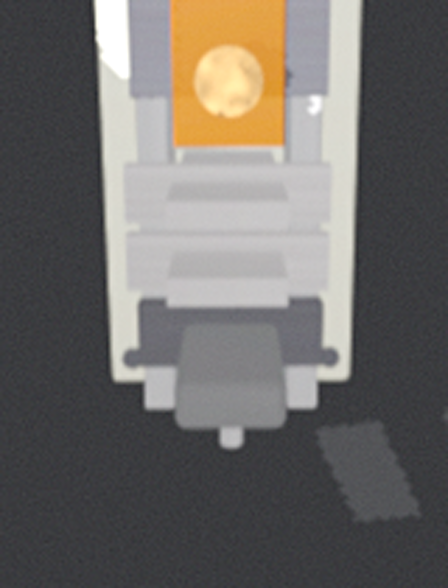

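```bash
python3 - <<'E'
from h import *
c=np.array([0.46474,-0.10952]);x=np.array([.41494,.90985])
g=c+x*(-0.067)
tomove([*g,0.064],[.910,-.415])
E
```

```text
t 16.85 tcp [ 0.4489 -0.1451  0.1823] w 0.0854 F [0.3 1.1 0. ] 
M [[0.001, 0.91, -0.414], [0.001, -0.414, -0.91], [-1.0, 0.001, -0.001]] 
q [-5.650e-01 -3.000e-03  7.940e-01  1.952e+00  1.000e-03  1.191e+00
 -1.990e-01]
shift m tool [ 0.1183 -0.0004  0.0281] units [ 0.473 -0.002  0.113]
turn rad 0.0005 units 0.004
```

carry_out(
  steps="0 -0.001 0.056 0 0;0 -0.001 0.057 0 0;0.1 0 0 0 0;0.15 0 0 0 0;0.15 0 0 0 0;0.073 0 0 0 0;0 0 0 0 0",
  grip_force=60,
)

```text
t: 17.55
tcp_pos: [0.4336, -0.1718, 0.0615]
tcp_rot: [-0.381, -0.593, -0.383, 0.597]
wrist_force: [0.3, -0.8, -0.6]
grip_width: 0.0856
```

```bash
python3 - <<'E'
from h import *
state()
cam,_=wristcam("w11")
E
```

```text
t 17.55 tcp [ 0.4336 -0.1718  0.0615] w 0.0856 F [ 0.3 -0.8 -0.6] 
M [[-0.006, 0.909, -0.416], [-0.001, -0.416, -0.909], [-1.0, -0.005, 0.003]] 
q [-0.475  0.21   0.826  2.085 -0.19   0.927  0.026]
```

View pics/w11.png

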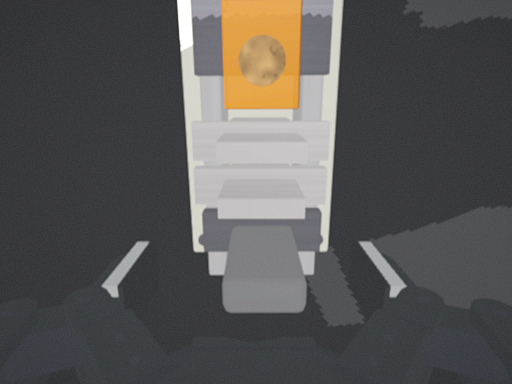

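carry_out(
  steps="0 0 0 0 0;0 0 0 0 0",
)

```text
t: 17.8
tcp_pos: [0.4373, -0.1712, 0.0652]
tcp_rot: [0.383, 0.595, 0.382, -0.594]
wrist_force: [0.7, 0.6, 0.5]
grip_width: 0.0855
```

```bash
python3 - <<'E'
from h import *
tomove([0.4369,-.1705,.064],[.910,-.415])
E
```

```text
t 17.8 tcp [ 0.4373 -0.1712  0.0652] w 0.0855 F [0.7 0.6 0.5] 
M [[0.002, 0.91, -0.415], [0.0, -0.415, -0.91], [-1.0, 0.002, -0.001]] 
q [-0.477  0.204  0.826  2.08  -0.188  0.929  0.024]
shift m tool [ 0.0012 -0.0007 -0.0005] units [ 0.005 -0.003 -0.002]
turn rad -0.0001 units -0.0
```

Settled on target. Close on the grip.

carry_out(
  steps="0 0 0 0 0.6;0 0 0 0 1;0 0 0 0 1;0 0 0 0 1;0 0 0 0 1;0 0 0 0 1;0 0 0 0 1",
)

```text
t: 18.5
tcp_pos: [0.438, -0.1713, 0.0647]
tcp_rot: [0.383, 0.595, 0.382, -0.594]
wrist_force: [6.0, -2.5, -0.3]
grip_width: 0.0291
```

carry_out(
  steps="0 0 -0.01 0 1;0 0 -0.01 0 1;0 0 -0.01 0 1;0 0 0 0 1;0 0 0 0 1",
)

```text
t: 19.0
tcp_pos: [0.441, -0.1647, 0.0647]
tcp_rot: [0.383, 0.595, 0.382, -0.594]
wrist_force: [5.5, -3.6, 0.4]
grip_width: 0.0289
```

```bash
python3 - <<'E'
from h import *
s,M=state(); x=np.array([.41494,.90985,0]);print('Fx',s['wrist_force']@x,'xpos',(s['tcp_pos'][:2]-[0.46474,-0.10952])@x[:2])
cam,_=wristcam("w12")
E
```

```text
t 19.0 tcp [ 0.441  -0.1647  0.0647] w 0.0289 F [ 5.5 -3.6  0.4] 
M [[0.003, 0.91, -0.415], [-0.001, -0.415, -0.91], [-1.0, 0.003, 0.0]] 
q [-0.488  0.207  0.821  2.078 -0.188  0.927  0.008]
Fx -1.0003833003341238 xpos -0.060052303521775915
```

View pics/w12.png

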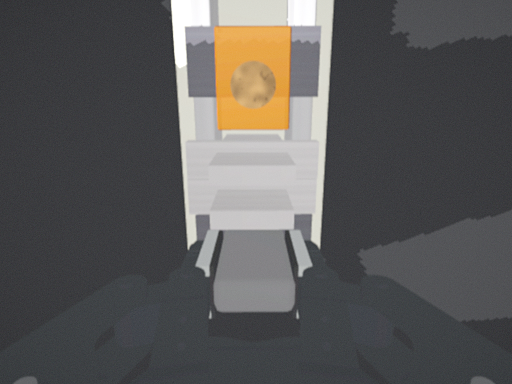

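carry_out(
  steps="0 0.002 -0.006 0 1;0 0 -0.006 0 1;0 0 0 0 1;0 0 0 0 1",
)

```text
t: 19.45
tcp_pos: [0.4422, -0.1621, 0.0647]
tcp_rot: [0.383, 0.595, 0.382, -0.594]
wrist_force: [1.7, -3.1, 6.2]
grip_width: 0.0291
```

carry_out(
  steps="0 0 -0.004 0 1;0 0 0 0 1;0 0 0 0 1",
)

```text
t: 19.75
tcp_pos: [0.4426, -0.1613, 0.0647]
tcp_rot: [0.383, 0.595, 0.382, -0.594]
wrist_force: [1.3, -4.0, 4.8]
grip_width: 0.0294
```

carry_out(
  steps="0 0 -0.003 0 1;0 0 0 0 1;0 0 0 0 1",
)

```text
t: 20.05
tcp_pos: [0.4428, -0.1607, 0.0647]
tcp_rot: [0.383, 0.595, 0.382, -0.594]
wrist_force: [1.8, -4.2, 5.2]
grip_width: 0.0293
```

carry_out(
  steps="0 0 -0.003 0 1;0 0 0 0 1;0 0 0 0 1",
)

```text
t: 20.35
tcp_pos: [0.4431, -0.16, 0.0647]
tcp_rot: [0.383, 0.595, 0.382, -0.595]
wrist_force: [2.4, -4.1, 6.7]
grip_width: 0.0294
```

carry_out(
  steps="0 0 -0.002 0 1;0 0 0 0 1;0 0 0 0 1",
)

```text
t: 20.65
tcp_pos: [0.4433, -0.1596, 0.0647]
tcp_rot: [0.383, 0.595, 0.382, -0.595]
wrist_force: [1.4, -4.7, 6.0]
grip_width: 0.0292
```

carry_out(
  steps="0 0 -0.002 0 1;0 0 0 0 1;0 0 0 0 1",
)

```text
t: 20.95
tcp_pos: [0.4435, -0.1592, 0.0647]
tcp_rot: [0.383, 0.595, 0.382, -0.595]
wrist_force: [0.8, -3.5, 6.0]
grip_width: 0.029
```

carry_out(
  steps="0 0 -0.002 0 1;0 0 0 0 1;0 0 0 0 1",
)

```text
t: 21.25
tcp_pos: [0.4436, -0.159, 0.0647]
tcp_rot: [0.383, 0.595, 0.382, -0.595]
wrist_force: [0.3, -5.6, 5.8]
grip_width: 0.0294
```

carry_out(
  steps="0 0 -0.002 0 1;0 0 0 0 1;0 0 0 0 1",
)

```text
t: 21.55
tcp_pos: [0.4436, -0.159, 0.0647]
tcp_rot: [-0.383, -0.595, -0.382, 0.595]
wrist_force: [0.1, -7.1, 6.3]
grip_width: 0.0294
```

```bash
python3 - <<'E'
from h import *
s,M=state(); x=np.array([.41494,.90985,0]);print('Fx',s['wrist_force']@x,'xpos',(s['tcp_pos'][:2]-[0.46474,-0.10952])@x[:2])
cam,_=wristcam("w13")
E
```

```text
t 21.55 tcp [ 0.4436 -0.159   0.0647] w 0.0294 F [ 0.1 -7.1  6.3] 
M [[0.001, 0.91, -0.415], [-0.002, -0.415, -0.91], [-1.0, 0.002, 0.001]] 
q [-0.498  0.209  0.818  2.076 -0.188  0.929 -0.007]
Fx -6.42880308085985 xpos -0.053781271786012386
```

View pics/w13.png

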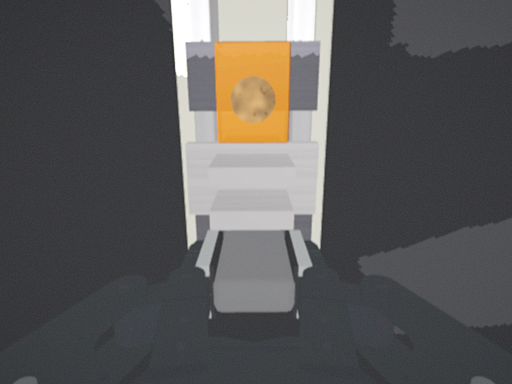

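carry_out(
  steps="0 0 -0.003 0 1;0 0 0 0 1;0 0 0 0 1",
)

```text
t: 21.9
tcp_pos: [0.4436, -0.159, 0.0647]
tcp_rot: [-0.383, -0.595, -0.381, 0.595]
wrist_force: [-1.7, -9.7, 7.1]
grip_width: 0.0292
```

carry_out(
  steps="0 0 -0.002 0 1;0 0 0 0 1;0 0 0 0 1",
)

```text
t: 22.2
tcp_pos: [0.4436, -0.159, 0.0647]
tcp_rot: [-0.383, -0.595, -0.381, 0.595]
wrist_force: [-3.4, -12.3, 7.6]
grip_width: 0.0292
```

carry_out(
  steps="0 0 -0.001 0 1;0 0 0 0 1;0 0 0 0 1;0 0 0 0 1;0 0 0 0 1;0 0 0 0 1;0 0 0 0 1;0 0 0 0 1;0 0 0 0 1;0 0 0 0 1",
)

```text
t: 23.2
tcp_pos: [0.4436, -0.1589, 0.0647]
tcp_rot: [-0.383, -0.595, -0.381, 0.596]
wrist_force: [-3.7, -13.2, 9.1]
grip_width: 0.0295
```

```bash
python3 - <<'E'
from h import *
x=np.array([.41494,.90985,0])
cam,_=wristcam("w14")
f=[]
s=ctrl.capture("scene"); cv2.imwrite("pics/s14.png",cv2.resize(s["pixels"][120:240,100:370,::-1],None,fx=2.9,fy=2.9,interpolation=cv2.INTER_CUBIC))
_,t=topcam("top14")
for k in range(2):
    s=ctrl.read_state(); print('Fx',s['wrist_force']@x,'xpos',(s['tcp_pos'][:2]-[0.46474,-0.10952])@x[:2],s['grip_width'])
    ctrl.capture("top")
E
```

```text
Fx -12.297958235862192 xpos -0.05374547584152386 0.02904742737826177
Fx -12.36582323970663 xpos -0.05375771202908876 0.029260620500670513
```

View pics/s14.png

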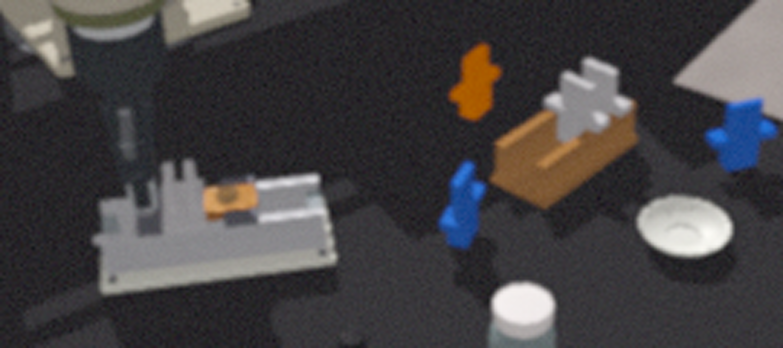

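View pics/w14.png

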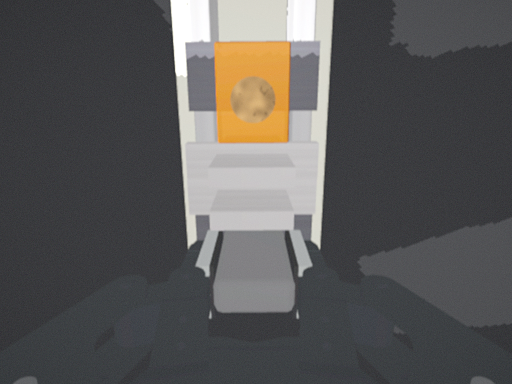

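carry_out(
  steps="0 0 -0.002 0 1;0 0 0 0 1;0 0 0 0 1;0 0 0 0 1;0 0 0 0 1",
)

```text
t: 23.95
tcp_pos: [0.4436, -0.1589, 0.0647]
tcp_rot: [-0.383, -0.594, -0.381, 0.596]
wrist_force: [-3.6, -13.8, 8.1]
grip_width: 0.0292
```

```bash
python3 - <<'E'
from h import *
x=np.array([.41494,.90985,0])
for k in range(3):
    s=ctrl.read_state(); print('Fx',s['wrist_force']@x,'xpos',(s['tcp_pos'][:2]-[0.46474,-0.10952])@x[:2],s['grip_width'])
    ctrl.capture("top")
ctrl.hand_in()
E
```

```text
Fx -14.064899372654185 xpos -0.05373642554231306 0.02915066828078312
Fx -14.88499827034167 xpos -0.053696978735377425 0.02912247938998137
Fx -13.96960818875437 xpos -0.05373176749877321 0.029536741724780803
the job is handed in; nothing more can be done
```

The clamp is closed on two spacer plates, and the job was handed in at about 24 s with the arm still holding the jaw pushed in. I measured the gap at about 49–51 mm, so two silver plates were needed. I took them from the rack and hung them on the clamp's rails. I then pinched the jaw grip and pushed the jaw in.

**Last checks**
- **Tightness:** the jaw stopped after about 14 mm of its 26 mm travel, and further pushing raised only the force. The camera shows the jaw, both plates and the specimen pressed together with no visible gaps.
- **Force:** the wrist reads a steady 14 N or so along the clamp. After taking off the spring and friction, I estimate 10–12 N on the specimen, well under the 60 N limit.
- **Surroundings:** the other two plates still hang in the rack, and the jar, the dish and the blue and orange look-alikes are where they were. The bottle was outside my final pictures, but the arm never went near it.

**Deviations**
- **Specimen position:** the two cameras disagreed by about 3 mm on where the specimen's face is. This did not change the number of plates.
- **Contact force:** setting down the second plate briefly gave about 19 N upward at the wrist before I let go of it.
- **Side force:** while pushing the jaw, the wrist also read about 8 N upward.

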